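# Open the loaded test nest

### The arm

A 7-joint arm with a two-finger parallel gripper is mounted at the origin on a cart in front of the work surface, level with it; the furniture and walls round the work are solid. World frame = base frame: x ahead of the robot, y to its left, z up, the work surface at z = 0. Lengths are in mm, angles in rad, forces in N, time in s.
With the tool pointing down it reaches from about 400 to 875 mm from the base axis. Payload 4.4 kg.
Tool frame: the origin (TCP) lies at the very end of the fingers, on their centre line; the grasp point (between the pads) lies 19 mm behind it; z points along the fingers, y is the line along which they close (so a half turn about z gives the same grasp; the last joint's range is limited). The gripper opens to 85 mm and grips with 20 to 120 N. Pads are 22 mm wide; open, the fingers measure 114 mm over their backs; the gripper's body (76 mm by 85 mm) begins 54 mm behind the grasp point. The pads swing forward as they close: fully open they stand 13 mm farther back than shut.
Start: joints at [-1.305, 0.628, 0.038, 1.517, -0.027, 0.996, -0.02], TCP at [211.711, 614.57, 231.313] pointing down, gripper open.
Joint ranges: [-3.06, 3.06], [-0.37, 2.12], [-1.25, 1.32], [0.18, 2.47], [-1.1, 4.24], [0.23, 1.98], [-2.94, 2.94]. Speed limits (rad/s): [2.57, 2.57, 3.14, 3.14, 3.14, 3.14, 3.14].

### API

Orientations are given as a unit quaternion [x, y, z, w].
In Python, from station import bot, eyes, get_state gives the robot as it stands (bot), with the cameras (eyes) and the readings as plain functions.
- The arm moves only by the tool advance, called after "Emit:" by a JSON object that holds its "api" and its "payload". Schema: {"type":"object","properties":{"motion":{"type":"object","properties":{"rx":{"type":"array","items":{"type":"number"},"minItems":1,"maxItems":20},"ry":{"type":"array","items":{"type":"number"},"minItems":1,"maxItems":20},"rz":{"type":"array","items":{"type":"number"},"minItems":1,"maxItems":20},"x":{"type":"array","items":{"type":"number"},"minItems":1,"maxItems":20},"y":{"type":"array","items":{"type":"number"},"minItems":1,"maxItems":20},"z":{"type":"array","items":{"type":"number"},"minItems":1,"maxItems":20},"jaw":{"type":"array","items":{"type":"number"},"minItems":1,"maxItems":20}},"additionalProperties":false,"required":["rx","ry","rz","x","y","z","jaw"]},"squeeze":{"type":"number"},"only":{"type":"string"},"quiet":{"type":"boolean"},"lines":{"type":"string"}},"required":["motion"],"additionalProperties":false}. motion is an object with one list for each field, all of the same length, 1 to 20, a row being the entries at one place: rx, ry, rz (a rotation vector in normalised numbers (1 is 2 pi rad)), x, y, z (the shift in shares of the most that a row can go, 1 being 50 mm), jaw (the opening from 0.0 (shut) to 1.0 (fully open)); each row shifts and turns the commanded pose from where the row before left it, along the tool's axes as they then stand; what a row does not reach is not made up. A row lasts 1/10 s, in which the tool goes at most 50 mm and 0.15 rad, less where a joint would pass 70% of its speed; a pose out of reach is approached as far as the arm can. The fingers move at their own pace and stop on an object; squeeze is the grip in N (left out, the last holds). Time passes only in rows, so rows that do not move let the fingers close. The tool returns the time, the measured TCP pose, the force, the opening and the grip force at its end. only (a regular expression) keeps the lines of the reply that match it, lines (a string "A,B") keeps lines A to B, and quiet returns only ok. Shift and turn numbers lie between -1 and 1, and a call with a number outside is refused. Input that does not fit is refused with a message, and nothing moves.
- get_state(): the state, without advancing time (a new reading comes with each control period).
- eyes.grab_frame(name): name is "scene" or "top" or "wrist"; returns the picture (480x640x3 uint8, blue, green, red); there is no depth.
- eyes.calibration(name): a dict with "fx", "fy", "cx", "cy" (pixels), "eye" and "attitude" of the camera in the world. Camera axes: x right, y up, looking along -z (the intrinsics and any distortion apply to the point x, -y, -z); pixel columns grow to the right and rows downward; lengths in mm; the calibration is good to about 2 mm. A picture is of the moment at which its call begins: read the wrist's pose just before it. calibration takes no time and is no camera call; for the wrist camera it gives the pose at the moment of the call.
- bot.sign_off(): hands the job in; it is judged then, once.
The state is a dict: "time_s": time; "joints": joint angles; "qd": joint speeds; "joint_efforts": joint torques, N m; "tool_pos": TCP position; "ee_rot": TCP orientation; "force": force on the tool from outside, world axes, zero at the start; "wrist_torque": the same for the moment, N m; "grip_width": opening from 0.0 (shut) to 1.0 (fully open); "gripper_force": force on a finger pad.
Only numpy, scipy, OpenCV 4.12 (cv2) and the standard library are available. Lean on these libraries where they do the work, as an engineer would, in place of code of your own. Each camera call takes 0.05 s, during which the arm holds its last target. There are 200 camera calls.

### The job

Open the test nest that has a driver board in it: press its release tab at the front so that the lid springs up, then push the lid over backwards until it stays fully open. Do it all by pressing and pushing and pick nothing up: the board stays lying in its pocket, the empty nest stays shut, and the other parts on the bench stay where they are.

Things in the scene. Friction and masses are not known exactly. Their poses are not given: they have to be found in the camera images.
- loaded_nest: The loaded test nest: a black box screwed to the bench, 104 (x) x 108 (y) x 52 mm tall, with 18 mm feet left and right, closed by an aluminium frame lid whose top is at z = 63 mm. Origin: centre of the underside. Own axes: -x is the front (steel release tab), +x the back (lid hinge), z up. It cannot move.
- loaded_nest_tab_press (a point): Point to press on the steel release tab of the loaded nest: middle of the tab's upper face, 39 mm above the bench and 48 mm in front of the box wall when at rest. The tab is 22 mm wide, a level plate reaching from 66 to 114 mm in front of the nest's origin, with a 32 mm high upright hook at its rear end (66 mm in front of the origin; leave 15 mm to it).
- loaded_nest_tab (a joint): Angle of the release tab of the loaded nest: 0 at rest (hook over the lid's catch), pressing down turns it about its pivot, 34 mm behind the press point, to at most 0.32 rad. It lets the lid go at about 0.15 rad (press point 5 mm down, about 3 N), stops at 0.32 rad (10.5 mm down, about 4 N) and springs back when let go.
- loaded_nest_lid_edge (a point): Middle of the front edge of the lid of the loaded nest, at half the frame's 10 mm thickness; it moves with the lid. The lid frame reaches 98 mm from hinge line to this edge and is 104 mm wide, its front rail 14 mm deep; a 22 mm wide catch nib sticks out 7 mm further at the middle.
- loaded_nest_lid_hinge (a point): Middle of the hinge line of the lid of the loaded nest, 46 mm behind the nest's origin and 58 mm above the bench; the line runs along the nest's y. This point does not move.
- loaded_nest_lid (a joint): Angle of the lid of the loaded nest: 0 shut and latched, grows as the front edge rises. Once unlatched a spring lifts it within about a second to 0.65 rad, where it rests; from there it is free, falls back to 0.65 if let go before 1.57 (upright), and past upright sinks of itself to its stop at 2.0, fully open. Moving it takes less than 2 N at the edge.
- empty_nest: The empty test nest: a black box screwed to the bench, 104 (x) x 108 (y) x 52 mm tall, with 18 mm feet left and right, closed by an aluminium frame lid whose top is at z = 63 mm. Origin: centre of the underside. Own axes: -x is the front (steel release tab), +x the back (lid hinge), z up. It cannot move.
- empty_nest_tab_press (a point): Point to press on the steel release tab of the empty nest: middle of the tab's upper face, 39 mm above the bench and 48 mm in front of the box wall when at rest. The tab is 22 mm wide, a level plate reaching from 66 to 114 mm in front of the nest's origin, with a 32 mm high upright hook at its rear end (66 mm in front of the origin; leave 15 mm to it).
- empty_nest_tab (a joint): Angle of the release tab of the empty nest: 0 at rest (hook over the lid's catch), pressing down turns it about its pivot, 34 mm behind the press point, to at most 0.32 rad. It lets the lid go at about 0.15 rad (press point 5 mm down, about 3 N), stops at 0.32 rad (10.5 mm down, about 4 N) and springs back when let go.
- empty_nest_lid_edge (a point): Middle of the front edge of the lid of the empty nest, at half the frame's 10 mm thickness; it moves with the lid. The lid frame reaches 98 mm from hinge line to this edge and is 104 mm wide, its front rail 14 mm deep; a 22 mm wide catch nib sticks out 7 mm further at the middle.
- empty_nest_lid_hinge (a point): Middle of the hinge line of the lid of the empty nest, 46 mm behind the nest's origin and 58 mm above the bench; the line runs along the nest's y. This point does not move.
- empty_nest_lid (a joint): Angle of the lid of the empty nest: 0 shut and latched, grows as the front edge rises. Once unlatched a spring lifts it within about a second to 0.65 rad, where it rests; from there it is free, falls back to 0.65 if let go before 1.57 (upright), and past upright sinks of itself to its stop at 2.0, fully open. Moving it takes less than 2 N at the edge.
- board: Green driver board, 36 x 62 x 15 mm, lying loose in the pocket of the loaded nest and seen through its lid frame. Origin: centre of the underside, about 30 mm above the bench; 62 mm side along its y.
- spare_board: Bystander: a like green driver board, 36 x 62 x 15 mm, lying on the bench outside both nests. Origin: centre of the underside.
- plug: Bystander: black connector plug with red and yellow bands, 27 x 55 x 20 mm, on the bench in front of the nests. Origin: centre of the underside.
- bracket: Bystander: bent sheet metal bracket, 26 x 52 x 35 mm, on the bench to the right. Origin: centre of the underside.
- bulb: Bystander: lamp bulb standing on the bench to the left, 38 mm across, 47 mm tall. Origin: centre of the underside.

How it is judged (in metres and radians):
On the way, in this order (a step that is already met when the one before it is completed fails the run):
1. the release tab of the loaded nest is pressed down by the fingers (value of joint loaded_nest_tab above 0.12 rad and contact force between the fingers and loaded_nest_tab above 0.5 N).
2. its lid has sprung up (value of joint loaded_nest_lid above 0.4 rad), for 0.2 s.
At the end, for the whole second after the job is handed in: The lid of the loaded nest rests fully open (over 1.85 rad of 2.0) with its release tab sprung back; the board lies still in the nest's pocket (its origin within 42 mm of the nest's, 30 mm as placed), and the empty nest is shut and latched (lid under 0.08 rad) (value of joint loaded_nest_lid between 1.85 and 2.1 rad and value of joint each of loaded_nest_tab, empty_nest_tab below 0.06 rad and velocity of joint loaded_nest_lid below 0.1 rad/s and value of joint empty_nest_lid below 0.08 rad and distance between board and loaded_nest below 0.042 m and linear speed of board below 0.02 m/s); the robot touches nothing.
It fails at once if the lid of the empty nest came open (value of joint empty_nest_lid above 0.1 rad).
It fails at once if the board was lifted or shifted from its pocket (distance of board from where it was at the start of the episode above 0.01 m or angle between board's own z axis and vertical above 0.3 rad).
It fails at once if a part on the bench was lifted, carried or pushed away (over 20 mm) (distance of any of spare_board, plug, bracket, bulb from where it was at the start of the episode above 0.02 m).
It also fails if it takes over 48 s, if anything falls off the work surface, if the arm or the gripper's body presses on something with over 40 N, if the wrist force passes 120 N, or if a joint passes its speed limit or range.

## Working session

There is one attempt and no reset: what is moved stays moved. The work goes in short steps, Python scripts to look and compute and a tool call to move; the robot and the scene stay as the last step left them, time stands still between calls to the robot, and variables do not carry over. Pictures are saved under pics/ and viewed, at most 10 in all, crops included, and the job is handed in when it is done.

```bash
ls; mkdir -p pics; python3 - <<'E'
from station import bot, eyes, get_state
import cv2
for n in("top","scene"):
    cv2.imwrite(f"pics/{n}0.png",eyes.grab_frame(n)); print(n,eyes.calibration(n))
s=get_state();print(s)
E
```

```text
pics
station.py
top {'fx': 468.58767712357184, 'fy': 468.58767712357184, 'cx': 314.8025836416151, 'cy': 245.15621993354205, 'eye': array([345.31078433,  91.81578049, 987.8198973 ]), 'attitude': array([-0.05815927,  0.07417683,  0.70558946, -0.70232386])}
scene {'fx': 527.6531751135248, 'fy': 527.6531751135248, 'cx': 315.78301734541753, 'cy': 245.78531467179687, 'eye': array([-267.13390042,  800.86262636,  646.14434651]), 'attitude': array([-0.20466064,  0.47082645,  0.78351117, -0.35006673])}
{'time_s': 0.1, 'joints': array([-1.30480279,  0.62927313,  0.03844956,  1.5182858 , -0.02700818,
        0.99630466, -0.01997886]), 'qd': array([-5.56741647e-05, -1.55216589e-03,  3.79417733e-04, -2.47420864e-03,
        6.21452550e-04, -1.92514086e-05,  4.81303533e-04]), 'joint_efforts': array([ 2.12778956e-03, -5.64534009e+01,  1.22989174e+00, -1.93973207e+01,
        1.11757513e-02,  5.51772522e-03,  6.80051855e-06]), 'tool_pos': array([211.51565384, 614.01567537, 230.46280952]), 'ee_rot': array([ 1.65130677e-01,  9.86271307e-01, -8.65642744e-04, -1.37229242e-04]), 'force': array([0.36173013, 0.74270195, 0.12872498]), 'wrist_torque': array([0.01523273, 0.03655473, 0.03525743]), 'gripper_force': 0.0, 'grip_width': 0.9995576884711599}
```

View pics/top0.png

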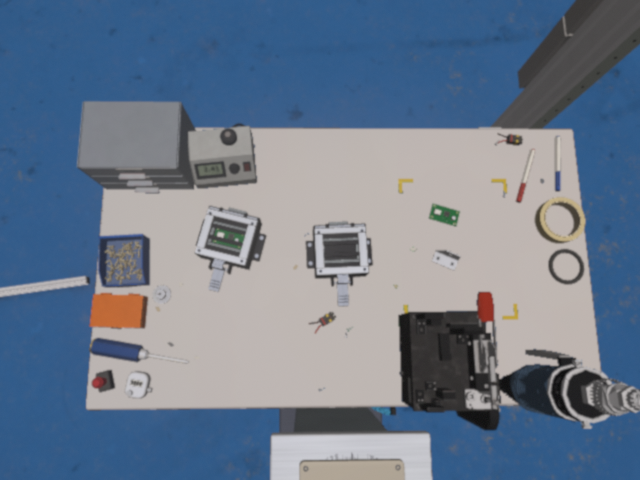

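View pics/scene0.png

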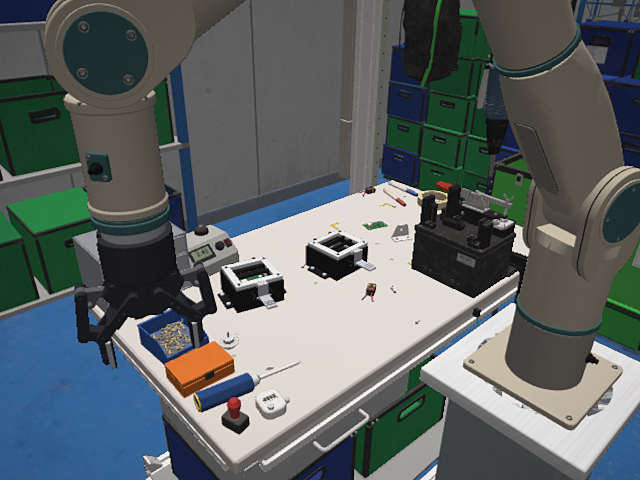

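The top view shows the loaded nest (green board inside) at about (228,237), with its tab pointing down to (216,275). The empty nest is at (341,250). The scene view confirms both are shut and the arm is to their left. Next I'll enlarge the loaded nest and find its frame.

```bash
cat > h.py <<'E'
import numpy as np,cv2
from station import bot, eyes, get_state
from scipy.spatial.transform import Rotation as R
def ray(c,px,z):
    d=R.from_quat(c["attitude"]).apply([(px[0]-c["cx"])/c["fx"],-(px[1]-c["cy"])/c["fy"],-1]); e=c["eye"]
    return e+d*(z-e[2])/d[2]
def proj(c,P):
    p=R.from_quat(c["attitude"]).inv().apply(np.array(P)-c["eye"])
    return np.array([c["cx"]-c["fx"]*p[0]/p[2],c["cy"]+c["fy"]*p[1]/p[2]])
E
python3 - <<'E'
from h import *
im=cv2.imread("pics/top0.png");c=eyes.calibration("top")
print({k:c[k] for k in c if k not in("fx","fy","cx","cy","eye","attitude")})
a=im[195:300,180:270]
b=im[195:300,295:385]
cv2.imwrite("pics/crop.png",cv2.resize(np.hstack([a,b]),None,fx=4.4,fy=4.4,interpolation=cv2.INTER_CUBIC))
for n,(x0,x1) in dict(loaded=(185,270),empty=(300,380)).items():
    g=im.min(axis=2)[195:300,x0:x1]
    print(n,g[50,::6],g[5,:5])
for p in[(228,237),(341,250),(216,275),(343,290)]: print(p,ray(c,p,63).round())
sc=eyes.calibration("scene");print(proj(sc,[211,614,231]),proj(c,[211,614,231]))
E
```

```text
{}
loaded [177 177 172 187  84 117 111  74  63  73 195  86  68 112 177] [177 176 176 176 176]
empty [178 111  83 195  87  63  63  64  63  61 187 149 167 177] [178 178 177 178 179]
(228, 237) [538. 244.  63.]
(341, 250) [511.  18.  63.]
(216, 275) [461. 266.  63.]
(343, 290) [430.  15.  63.]
[156.9951588  363.04780539] [-42.02375122 427.12407838]
```

View pics/crop.png

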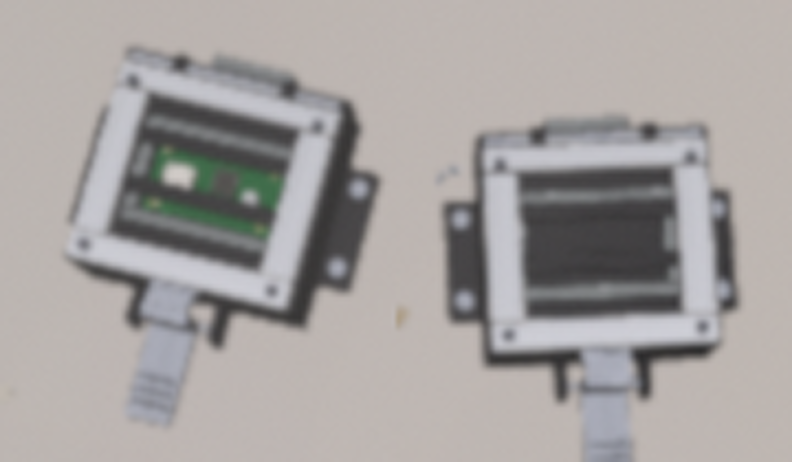

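The crop shows the loaded lid frame with corners near (130,58), (350,112), (298,310) and (68,255). Its tab runs from (165,300) to (150,415). I'll measure both by colour.

```bash
python3 - <<'E'
from h import *
im=cv2.imread("pics/top0.png");c=eyes.calibration("top")
x0,y0=180,195;S=8
a=cv2.resize(im[195:300,180:270],None,fx=S,fy=S,interpolation=cv2.INTER_CUBIC).astype(int)
m=((a[...,0]>=a[...,2]+2)&(a.min(2)>125)).astype(np.uint8)*255
up=lambda p:((np.array(p)+.5)/S-.5)+[x0,y0]
f=cv2.morphologyEx(m,cv2.MORPH_CLOSE,np.ones((9,9)))
cs,_=cv2.findContours(f,cv2.RETR_EXTERNAL,2); k=max(cs,key=cv2.contourArea)
full=cv2.drawContours(np.zeros_like(m),[k],-1,255,-1)
fr=cv2.morphologyEx(full,cv2.MORPH_OPEN,cv2.getStructuringElement(2,(141,141)))
k2=max(cv2.findContours(fr,0,2)[0],key=cv2.contourArea)
# to world plane z=63
W=np.array([ray(c,up(p[0]),63)[:2] for p in k2],np.float32)
r=cv2.minAreaRect(W);print(r)
t=cv2.subtract(full,cv2.dilate(fr,np.ones((9,9))));k3=max(cv2.findContours(cv2.morphologyEx(t,cv2.MORPH_OPEN,np.ones((9,9))),0,2)[0],key=cv2.contourArea)
T=np.array([ray(c,up(p[0]),39)[:2] for p in k3],np.float32);print("tab",cv2.minAreaRect(T),cv2.boxPoints(cv2.minAreaRect(T)))
o=a.astype(np.uint8);cv2.drawContours(o,[k2],-1,(0,0,255),2);cv2.drawContours(o,[k3],-1,(255,0,0),2)
cv2.imwrite("pics/seg.png",cv2.resize(o,None,fx=.7,fy=.7))
E
```

```text
((539.534423828125, 248.8338165283203), (104.09774780273438, 105.62779235839844), 75.68714904785156)
tab ((462.95391845703125, 269.4337158203125), (25.96250343322754, 61.63407516479492), 83.27227020263672) [[430.8283  260.1521 ]
 [492.03796 252.9316 ]
 [495.07953 278.71533]
 [433.86987 285.93585]]
```

View pics/seg.png

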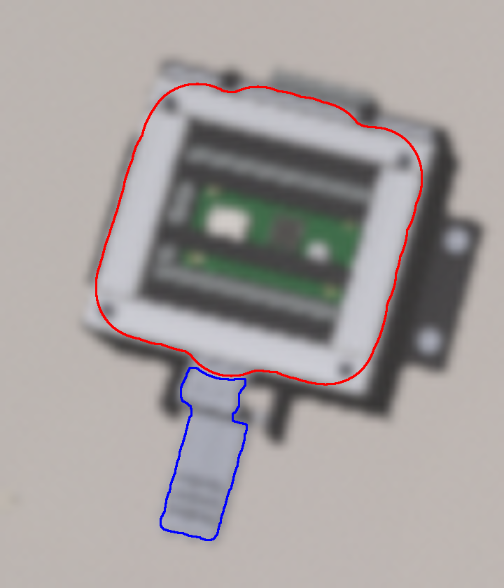

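The rounded contour follows the frame sides well, and the tab outline is clear: tip at (189,535), body sides down from (240,425). I'll fit straight lines to the frame sides, front edge and tab.

```bash
python3 - <<'E'
from h import *
c=eyes.calibration("top")
up=lambda p:np.array(p)/5.6-.4+[180,195]
w=lambda p,z:ray(c,up(p),z)[:2]
yaw=lambda v:np.degrees(np.arctan2(v[1],v[0]))
L=w((97,290),63),w((150,100),63);Rr=w((368,375),63),w((419,190),63)
FL,FR=w((88,320),63),w((362,393),63)
print("L",L,yaw(L[1]-L[0]),"R",yaw(Rr[1]-Rr[0]),"front",FL,FR,yaw(FL-FR)-90,np.linalg.norm(FL-FR))
print("front mid",(FL+FR)/2)
tt=w((189,534),39);tb=w((224,415),39);print("tab tip",tt,"tab near hook",tb,yaw(tb-tt))
y=np.radians(-14.5);u=np.array([np.cos(y),np.sin(y)])
print("origin from lid",(FL+FR)/2+52*u,"from tip",tt+114*u)
E
```

```text
L (array([518.78395337, 305.66354638]), array([588.65877455, 289.38724872])) -13.112380816285723 R -14.099682957212204 front [507.9315289  308.41510899] [481.3621697  210.66641348] -15.206346201607957 101.29530256483916
front mid [494.6468493  259.54076123]
tab tip [433.86910173 274.71986604] tab near hook [477.00134062 263.51733667] -14.559467286533101
origin from lid [544.9905266  246.52100102] from tip [544.23793273 246.17654558]
```

The lid and tab agree: origin about (544.6, 246.4), yaw -14.4°. I'll press with shut fingers 106 mm in front of the origin, with tool y along the nest's y. First I move above the tab and close the fingers.

The manual's scale: shifts go in shares of 50 mm and turns go in shares of 2 pi rad. Converting my numbers, 40 mm is 0.8, -30.8 mm is -0.616, -0.081 rad / 6.2832 = -0.0129.

Emit:
{"api": "advance", "payload": {"motion": {"rx": [0, 0, 0, 0, 0, 0, 0, 0, 0, 0, 0, 0, 0, 0, 0, 0], "ry": [0, 0, 0, 0, 0, 0, 0, 0, 0, 0, 0, 0, 0, 0, 0, 0], "rz": [-0.0129, 0, 0, 0, 0, 0, 0, 0, 0, 0, 0, 0, 0, 0, 0, 0], "x": [0, -0.616, -0.616, -0.616, -0.616, -0.616, -0.616, -0.616, -0.616, -0.616, -0.616, 0, 0, 0, 0, 0], "y": [0, -0.546, -0.546, -0.546, -0.546, -0.546, -0.546, -0.546, -0.546, -0.546, -0.546, 0, 0, 0, 0, 0], "z": [0, 0, 0, 0, 0, 0, 0, 0, 0, 0, 0, 0.8, 0.8, 0.8, 0, 0], "jaw": [0, 0, 0, 0, 0, 0, 0, 0, 0, 0, 0, 0, 0, 0, 0, 0]}, "squeeze": 40}}

```text
time_s: 1.7
tool_pos: [442.1, 273.5, 111.3]
ee_rot: [0.125, 0.992, -0.001, -0.001]
force: [1.0, -0.1, 0.4]
grip_width: 0.001
gripper_force: 0.0
```

```bash
cat >> h.py <<'E'
O=np.array([544.6,246.4,0]);NR=R.from_euler("z",-14.4,degrees=True)
def rep():
    s=get_state();print("t",s["time_s"],"nest-frame TCP",NR.inv().apply(s["tool_pos"]-O).round(1),"tool axes in nest",NR.inv().as_matrix().dot(R.from_quat(s["ee_rot"]).as_matrix()).round(3).tolist(),"F",s["force"].round(2),"w",round(s["grip_width"],2))
E
python3 - <<'E'
from h import *
rep();cv2.imwrite("pics/w1.png",np.hstack([cv2.resize(eyes.grab_frame("wrist"),(400,300)),eyes.grab_frame("scene")[150:450,150:550]]))
rep()
E
```

```text
t 1.7 nest-frame TCP [-106.     0.8  111.3] tool axes in nest [[-1.0, -0.001, -0.001], [-0.001, 1.0, -0.001], [0.001, -0.001, -1.0]] F [ 1.04 -0.09  0.4 ] w 0.0
t 1.8 nest-frame TCP [-104.9    2.1  113.1] tool axes in nest [[-1.0, -0.001, 0.002], [-0.001, 1.0, 0.002], [-0.002, 0.002, -1.0]] F [0.17 0.31 0.58] w 0.0
```

View pics/w1.png

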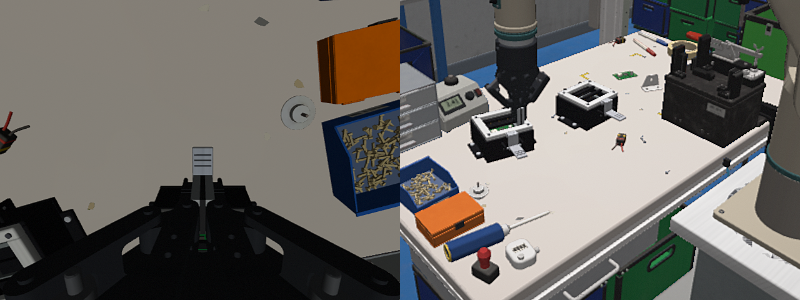

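The wrist view shows the tab tip at (203,148), straight ahead of the shut fingers. I'll check where my estimate of the tip projects.

```bash
python3 - <<'E'
from h import *
c=eyes.calibration("wrist")
for p in[(-114,-11,39),(-114,11,39),(-100,0,39),(-114,0,39)]: print(p,proj(c,NR.apply(p)+O)/1.6)
print("tip seen",NR.inv().apply(ray(c,np.array([203,148])*1.6,39)-O)); rep()
E
```

```text
(-114, -11, 39) [189.01234079 145.30746682]
(-114, 11, 39) [210.19117757 145.31211402]
(-100, 0, 39) [199.63798984 158.04843374]
(-114, 0, 39) [199.60324212 145.30979075]
tip seen [-111.08438107    3.53384041   39.        ]
t 1.8 nest-frame TCP [-104.9    2.1  113.1] tool axes in nest [[-1.0, -0.001, 0.002], [-0.001, 1.0, 0.002], [-0.002, 0.002, -1.0]] F [0.17 0.31 0.58] w 0.0
```

The prediction is good to 3 mm. Now I press down.

Converted, 25 mm is 0.5, 15 mm is 0.3.

Emit:
{"api": "advance", "payload": {"motion": {"rx": [0, 0, 0, 0, 0, 0, 0, 0, 0], "ry": [0, 0, 0, 0, 0, 0, 0, 0, 0], "rz": [0, 0, 0, 0, 0, 0, 0, 0, 0], "x": [0, 0, 0, 0, 0, 0, 0, 0, 0], "y": [0, 0, 0, 0, 0, 0, 0, 0, 0], "z": [0.5, 0.5, 0.3, 0.12, 0.1, 0.08, 0.04, 0, 0], "jaw": [0, 0, 0, 0, 0, 0, 0, 0, 0]}}}

```text
time_s: 2.7
tool_pos: [443.0, 274.3, 29.9]
ee_rot: [0.125, 0.992, 0.001, 0.001]
force: [-0.0, 2.2, 4.2]
grip_width: 0.003
gripper_force: 1.8
```

```bash
python3 - <<'E'
from h import *
rep();cv2.imwrite("pics/w2.png",np.hstack([cv2.resize(eyes.grab_frame("wrist"),(400,300)),cv2.resize(eyes.grab_frame("scene")[220:340,190:350],(400,300))]))
rep()
E
```

```text
t 2.7 nest-frame TCP [-105.3    1.8   29.9] tool axes in nest [[-1.0, -0.001, 0.001], [-0.001, 1.0, 0.002], [-0.001, 0.002, -1.0]] F [-0.02  2.24  4.17] w 0.0
t 2.8 nest-frame TCP [-105.3    1.8   29.8] tool axes in nest [[-1.0, -0.001, 0.001], [-0.001, 1.0, 0.002], [-0.001, 0.002, -1.0]] F [0.49 2.   3.29] w 0.0
```

View pics/w2.png

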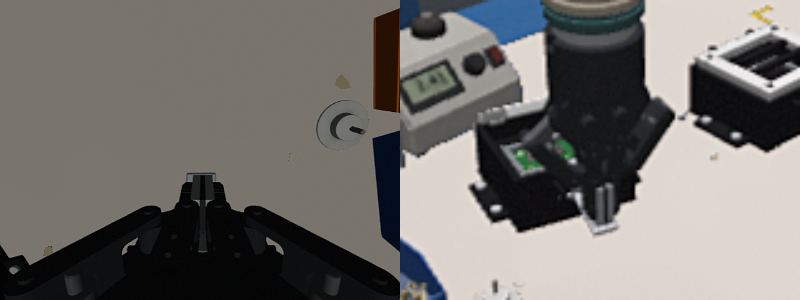

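The tab is pressed (9 mm down, about 4 N). The loaded nest's pocket now shows open beneath the gripper while the empty nest is still shut. I'll wait, rise straight up and check the lid.

Converted, -20 mm is -0.4, -15 mm is -0.3.

Emit:
{"api": "advance", "payload": {"motion": {"rx": [0, 0, 0, 0, 0, 0, 0, 0, 0], "ry": [0, 0, 0, 0, 0, 0, 0, 0, 0], "rz": [0, 0, 0, 0, 0, 0, 0, 0, 0], "x": [0, 0, 0, 0, 0, 0, 0, 0, 0], "y": [0, 0, 0, 0, 0, 0, 0, 0, 0], "z": [0, 0, 0, -0.2, -0.3, -0.4, -0.4, 0, 0], "jaw": [0, 0, 0, 0, 0, 0, 0, 0, 0]}}}

```text
time_s: 3.7
tool_pos: [441.8, 273.0, 94.4]
ee_rot: [0.125, 0.992, -0.0, -0.0]
force: [-0.4, -0.3, -0.4]
grip_width: -0.002
gripper_force: 0.0
```

```bash
python3 - <<'E'
from h import *
rep();cv2.imwrite("pics/w3.png",np.hstack([cv2.resize(eyes.grab_frame("top")[190:310,170:330],(400,300),interpolation=2),cv2.resize(eyes.grab_frame("scene")[200:320,190:350],(400,300),interpolation=2)]))
c=eyes.calibration("scene")
for a in(0,.65):
  for y in(-52,52):
    p=proj(c,NR.apply([46-98*np.cos(a),y,58+98*np.sin(a)])+O);print(a,y,(p-[190,200])*2.5+[400,0])
rep()
E
```

```text
t 3.7 nest-frame TCP [-106.2    0.2   94.4] tool axes in nest [[-1.0, -0.0, -0.001], [-0.0, 1.0, -0.001], [0.001, -0.001, -1.0]] F [-0.41 -0.34 -0.38] w -0.0
0 -52 [633.19755979 194.1645135 ]
0 52 [516.87042311 224.61179125]
0.65 -52 [621.79294772 122.56459338]
0.65 52 [503.63243915 150.46486758]
t 3.8 nest-frame TCP [-106.5    0.    93.6] tool axes in nest [[-1.0, -0.0, -0.002], [-0.0, 1.0, -0.002], [0.002, -0.002, -1.0]] F [-0.1   0.38 -0.41] w 0.0
```

View pics/w3.png

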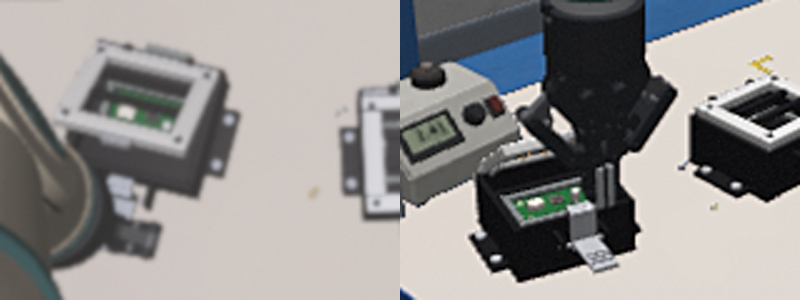

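The top and scene crops show the lid raised to about 0.65 rad, the tab back at rest, the board in its pocket and the fingers clear in front. Now I push along the edge's arc, first part.

Converted, -25 mm is -0.5, -20 mm is -0.4.

Emit:
{"api": "advance", "payload": {"motion": {"rx": [0, 0, 0, 0, 0, 0, 0, 0, 0, 0], "ry": [0, 0, 0, 0, 0, 0, 0, 0, 0, 0], "rz": [0, 0, 0, 0, 0, 0, 0, 0, 0, 0], "x": [-0.5, -0.4, -0.2, -0.14, -0.14, -0.14, -0.14, -0.14, -0.16, 0], "y": [0, 0, 0, 0, 0, 0, 0, 0, 0, 0], "z": [0, 0, 0, -0.12, -0.12, -0.12, -0.1, -0.1, -0.08, 0], "jaw": [0, 0, 0, 0, 0, 0, 0, 0, 0, 0]}}}

```text
time_s: 4.8
tool_pos: [539.5, 248.7, 126.9]
ee_rot: [0.126, 0.992, 0.0, 0.001]
force: [0.1, -1.1, 0.3]
grip_width: -0.002
gripper_force: 0.0
```

```bash
python3 - <<'E'
from h import *
rep();cv2.imwrite("pics/w4.png",np.hstack([cv2.resize(eyes.grab_frame("top")[190:310,170:330],(400,300),interpolation=2),cv2.resize(eyes.grab_frame("scene")[180:300,190:350],(400,300),interpolation=2)]))
E
```

```text
t 4.8 nest-frame TCP [ -5.5   0.9 126.9] tool axes in nest [[-1.0, 0.001, 0.003], [0.001, 1.0, 0.001], [-0.003, 0.001, -1.0]] F [ 0.11 -1.1   0.26] w -0.0
```

View pics/w4.png

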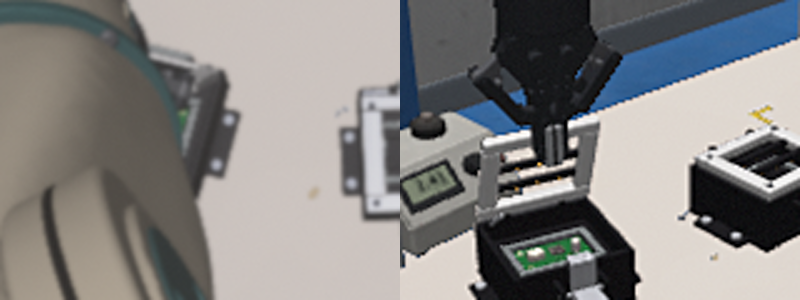

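The scene view shows the lid near 1.2 rad resting against the fingers, with the board still in its pocket. I'll push on past upright, then back away.

Converted, -8 mm is -0.16, -6 mm is -0.12.

Emit:
{"api": "advance", "payload": {"motion": {"rx": [0, 0, 0, 0, 0, 0, 0, 0, 0, 0], "ry": [0, 0, 0, 0, 0, 0, 0, 0, 0, 0], "rz": [0, 0, 0, 0, 0, 0, 0, 0, 0, 0], "x": [-0.16, -0.16, -0.16, -0.16, -0.16, -0.16, -0.12, -0.08, 0, 0], "y": [0, 0, 0, 0, 0, 0, 0, 0, 0, 0], "z": [-0.06, -0.06, -0.04, -0.02, 0, 0, 0, 0, 0, 0], "jaw": [0, 0, 0, 0, 0, 0, 0, 0, 0, 0]}}}

```text
time_s: 5.9
tool_pos: [593.2, 235.0, 135.2]
ee_rot: [0.125, 0.992, -0.0, -0.0]
force: [0.0, 0.2, 0.2]
grip_width: -0.003
gripper_force: 0.0
```

Emit:
{"api": "advance", "payload": {"motion": {"rx": [0, 0, 0, 0, 0, 0, 0, 0, 0, 0, 0, 0], "ry": [0, 0, 0, 0, 0, 0, 0, 0, 0, 0, 0, 0], "rz": [0, 0, 0, 0, 0, 0, 0, 0, 0, 0, 0, 0], "x": [0.2, 0.4, 0.6, 0.6, 0.6, 0.6, 0, 0, 0, 0, 0, 0], "y": [0, 0, 0, 0, 0, 0, 0, 0, 0, 0, 0, 0], "z": [0, 0, -0.2, -0.4, -0.4, -0.4, 0, 0, 0, 0, 0, 0], "jaw": [0, 0, 0, 0, 0, 0, 0, 0, 0, 0, 0, 0]}}}

```text
time_s: 7.1
tool_pos: [448.4, 271.7, 204.7]
ee_rot: [0.126, 0.992, -0.0, -0.0]
force: [-1.0, -0.3, 0.7]
grip_width: -0.002
gripper_force: 0.0
```

```bash
python3 - <<'E'
from h import *
rep();c=eyes.calibration("scene")
cv2.imwrite("pics/w5.png",np.hstack([cv2.resize(eyes.grab_frame("top")[100:340,170:490],(400,300),interpolation=2),cv2.resize(eyes.grab_frame("scene")[180:300,190:350],(400,300),interpolation=2)]))
for a in(1.57,2.0):
  for y in(-52,52):
    print(a,y,(proj(c,NR.apply([46-98*np.cos(a),y,58+98*np.sin(a)])+O)-[190,180])*2.5+[400,0])
E
```

```text
t 7.1 nest-frame TCP [-99.5   0.6 204.7] tool axes in nest [[-1.0, 0.0, -0.001], [0.0, 1.0, -0.001], [0.001, -0.001, -1.0]] F [-1.03 -0.35  0.66] w -0.0
1.57 -52 [583.85239549  95.19108969]
1.57 52 [468.74287707 119.00172819]
2.0 -52 [566.51140933  86.79411521]
2.0 52 [454.38147923 109.53549673]
```

View pics/w5.png

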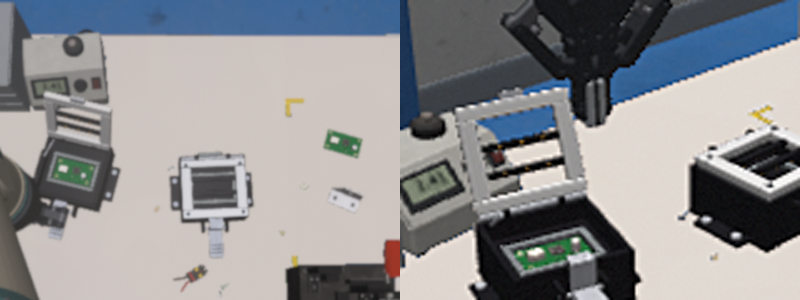

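The lid's top corners are at (458,112) and (567,88), which matches the prediction for 2.0 rad. The tab is back at rest, the board is in place, the empty nest is shut and the robot is clear.

```bash
python3 -c "
from station import bot, eyes, get_state
print(bot.sign_off())"
```

```text
the job is handed in; nothing more can be done
None
```

The loaded nest is fully open (lid at about 2.0 rad in the last picture), with its tab back at rest, the board in its pocket, the empty nest shut and the arm clear; I handed the job in at about 7 s on the robot's clock, and no verdict came back.

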